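# Start up the ultrasonic processor

### The arm

A 6-joint arm with a two-finger parallel gripper is mounted at the origin on the work surface. World frame = base frame: x ahead of the robot, y to its left, z up, the work surface at z = 0. Lengths are in mm, angles in rad, forces in N, time in s.
With the tool pointing down it reaches from about 300 to 825 mm from the base axis. Payload 5.4 kg.
Tool frame: the origin (TCP) lies at the very end of the fingers, on their centre line; the grasp point (between the pads) lies 19 mm behind it; y points along the fingers, x is the direction in which the jaws open and shut, and the axes are right-handed (so a half turn about y gives the same grasp; the last joint's range is limited). The gripper opens to 92 mm and grips with 3 to 60 N. Pads are 20 mm wide; open, the fingers measure 128 mm over their backs; the gripper's body (75 mm by 189 mm) begins 69 mm behind the grasp point.
Start: joints at [1.007, 0.158, 1.597, -0, 1.386, -0.21], TCP at [199.226, 539.365, 214.601] pointing down, gripper open.
Joint ranges: [-2.91, 2.91], [-0.94, 2.29], [0.18, 2.7], [-1.29, 4.43], [0.17, 2.64], [-3, 3]. Speed limits (rad/s): [2.57, 2.57, 3.14, 3.14, 3.14, 3.14].

### API

Orientations are given as a 3x3 rotation matrix whose columns are the frame's x, y, z axes.
In Python, from plant import * gives the robot as it stands.
- The arm moves only by the tool apply_moves, never from a script. Its argument "moves" is a list that holds one entry, the list of rows, each a list of 7 numbers: the opening, from 0 (shut) to 1 (fully open), then the shift along the tool's x, y, z in mm, then the turn, a rotation vector about the tool's x, y, z in rad. In form: [[[hand, tx, ty, tz, ax, ay, az], ...]]. A call has 1 to 8 rows; each row shifts and turns the pose as measured when the row begins, along the tool's axes as they then stand; what a row does not reach is not made up. A row lasts 1/10 s, in which the tool goes at most 50 mm and 8.59 degrees, less where a joint would pass 70% of its speed; a pose out of reach is approached as far as the arm can. A call is refused whole if a number of a shift passes 50 or a number of a turn 0.15, either way. A call with a gripper value outside its range is refused whole. The fingers move at their own pace and stop on an object; the grip force is fixed at half the most. Time passes only in rows, so rows that do not move let the fingers close. It gives the time, the measured TCP pose, the force and the opening at its end, in the units of the state.
- observe(): the state, without advancing time (a new reading comes with each control period).
- capture(name): name is "scene" or "top" or "wrist"; returns the picture (480x640x3 uint8, red, green, blue); there is no depth.
- calibration(name): a dict with "fx", "fy", "cx", "cy" (pixels), "dist_coeffs" ([k1, k2, p1, p2, k3] as OpenCV has them; the pictures are not rectified), "rvec" (rotation vector, rad) and "tvec" (3), from world to camera coordinates, as OpenCV has them; the wrist camera has in their place "hand_eye" (4x4, takes a point from camera to tool coordinates, whose origin is the TCP and whose axes are the tool frame's). Camera axes: x right, y down, z forward; pixel columns grow to the right and rows downward; lengths in mm; the calibration is good to about 2 mm. A picture is of the moment at which its call begins: read the wrist's pose just before it. calibration takes no time and is no camera call.
- hand_in(): hands the job in, once; it reports no verdict.
The state is a dict: "t": time; "q": joint angles; "joint_velocities": joint speeds; "tau": joint torques, N m; "position": TCP position; "orientation": TCP orientation; "force": force on the tool from outside, world axes, zero at the start; "moment": the same for the moment, N m; "gripper_width": opening from 0.0 (shut) to 1.0 (fully open).
Only numpy, scipy, OpenCV 4.12 (cv2) and the standard library are available. Lean on these libraries where they do the work, as an engineer would, in place of code of your own. Each camera call takes 0.05 s, during which the arm holds its last target. There are 200 camera calls.

### The job

Start up the ultrasonic processor from its desktop console, pressing its keys gently from above with the fingertips: first press the bar-shaped power key so that it stays down, then press the square chamber-light key so that it stays down, then tap the round start key and let it spring back. Do not press the mushroom-shaped stop key, and do not pick up or push about the beaker, the jar or the probe tip standing around the console.

Things in the scene. Friction and masses are not known exactly. Their poses are not given: they have to be found in the camera images.
- console: beige desktop operating unit fixed to the bench, a box 190 (x) x 340 (y) x 55 mm (z), flat beige top 55 mm above the bench; origin at the centre of its underside, z up. Its +y half carries a black blank display (150 x 130 mm, 5 mm proud). Its -y half carries four plain metal keys, about 84 mm (x) by 85 mm (y) apart centre to centre in a 2 x 2 grid at its x = +-42 mm, y = -125 and -40 mm; which key has which place differs from run to run
- power_unit: the power key with its fixed black frame (4 mm high, 3 mm wider than the cap all round); origin on the console's top under the centre of the key, z up, x and y along the console's
- power_top (a point): centre of the top face of the power key, a bar-shaped key, cap 16 x 44 mm (its long side along the console's y), all plain metal; stands 16 mm above the console's top when up and moves down with the key
- power_key (a joint): how far the power key is down, m: 0 up, straight down, 0.008 at its stop; past that the cap alone gives up to 4 mm more on a cushion spring (4 N to begin, 14 N after 4 mm) and comes back; latching: about 2 N pushes it down and it stays wherever it is left; counts as on beyond 4 mm
- light_unit: the light key with its fixed black frame (4 mm high, 3 mm wider than the cap all round); origin on the console's top under the centre of the key, z up, x and y along the console's
- light_top (a point): centre of the top face of the light key, a square key, cap 26 x 26 mm, all plain metal; stands 16 mm above the console's top when up and moves down with the key
- light_key (a joint): how far the light key is down, m: 0 up, straight down, 0.008 at its stop; past that the cap alone gives up to 4 mm more on a cushion spring (4 N to begin, 14 N after 4 mm) and comes back; latching: about 2 N pushes it down and it stays wherever it is left; counts as on beyond 4 mm
- start_unit: the start key with its fixed black frame (4 mm high, 3 mm wider than the cap all round); origin on the console's top under the centre of the key, z up, x and y along the console's
- start_top (a point): centre of the top face of the start key, a round flat-topped key, cap 28 mm across, no overhang, all plain metal; stands 16 mm above the console's top when up and moves down with the key
- start_key (a joint): how far the start key is down, m: 0 up, straight down, 0.008 at its stop; past that the cap alone gives up to 4 mm more on a cushion spring (4 N to begin, 14 N after 4 mm) and comes back; sprung: 1.5 N to begin, 2.5 N at 4 mm, 3.5 N fully down, and springs back up when let go; counts as pressed beyond 4 mm
- stop_unit: the stop key with its fixed round black collar (32 mm across, 4 mm high); origin on the console's top under the centre of the key, z up
- stop_top (a point): centre of the top face of the stop key, a mushroom key: a disc 42 mm across and 10 mm thick on a thin stem, higher than the other keys, all plain metal; stands 24 mm above the console's top when up and moves down with the key
- stop_key (a joint): how far the stop key is down, m: 0 up, straight down, 0.008 at its stop; past that the cap alone gives up to 4 mm more on a cushion spring (4 N to begin, 14 N after 4 mm) and comes back; sprung like the start key; must stay up
- beaker: empty glass beaker, 68 mm across, 90 mm tall, loose on the bench beyond the console (its +x side); origin at the centre of its foot, z up
- jar: closed amber glass jar, 48 mm across, 70 mm tall, loose on the bench off the console's -y end; origin at the centre of its foot, z up
- horn: spare steel probe tip, 44 mm foot narrowing to a 16 mm rod, 85 mm tall, standing loose on the bench on the robot's side of the console; origin at the centre of its foot, z up

How it is judged (in metres and radians):
On the way, in this order (a step that is already met when the one before it is completed fails the run):
1. the power key is down (more than 4 mm) (value of joint power_key above 0.004 m), for 0.05 s.
2. the chamber-light key is down (more than 4 mm), the power key still down (value of joint each of power_key, light_key above 0.004 m), for 0.05 s.
3. the start key is pressed (more than 4 mm) by the fingers while the power and light keys are down (all of step 2 and value of joint start_key above 0.004 m and contact force between the fingers and start_unit above 0.3 N), for 0.05 s.
At the end, for the whole second after the job is handed in: The power and light keys are down by more than 4 mm, the start key has sprung back and the stop key is up (both within 1.5 mm), and the beaker, jar and probe tip stand upright (within 0.15 rad) and at rest within 15 mm of where they began (all of step 2 and value of joint each of start_key, stop_key below 0.0015 m and distance of each of beaker, jar, horn from where it was at the start of the episode below 0.015 m and angle between each of beaker, jar, horn's own z axis and vertical below 0.15 rad and linear speed of each of beaker, jar, horn below 0.02 m/s); the robot touches nothing.
It fails at once if the light key goes down (beyond 3 mm) before the power key is down (value of joint light_key above 0.003 m and value of joint power_key below 0.004 m).
It fails at once if the start key is pressed (beyond 3 mm) before the power and light keys are both down (value of joint start_key above 0.003 m and value of joint any of power_key, light_key below 0.004 m).
It fails at once if the stop key is pressed (beyond 2 mm) (value of joint stop_key above 0.002 m).
It fails at once if a key is pushed harder than 20 N (contact force between anything else and power_unit above 20 N or contact force between anything else and light_unit above 20 N or contact force between anything else and start_unit above 20 N or contact force between anything else and stop_unit above 20 N).
It fails at once if the beaker, jar or probe tip is lifted, pushed more than 15 mm or tipped (distance of any of beaker, jar, horn from where it was at the start of the episode above 0.015 m or angle between any of beaker, jar, horn's own z axis and vertical above 0.3 rad).
It also fails if it takes over 43 s, if anything falls off the work surface, if the arm or the gripper's body presses on something with over 40 N, if the wrist force passes 120 N, or if a joint passes its speed limit or range.

## Working session

There is one attempt and no reset: what is moved stays moved. The work goes in short steps, Python scripts to look and compute and a tool call to move; the robot and the scene stay as the last step left them, time stands still between calls to the robot, and variables do not carry over. Pictures are saved under pics/ and viewed, about 8 in all and at most 12, crops included, and the job is handed in when it is done.

Besides the shell and the picture viewer there is one more tool, called after ">>>" by a JSON object that holds its "name" and its "arguments". apply_moves: Moves the arm, as the interface text tells. Its arguments: {"type":"object","properties":{"moves":{"type":"array"}},"required":["moves"]}

```bash
mkdir -p pics; ls
python3 - <<'E'
from plant import *
import cv2
s=observe();print(s['t'],s['position'],s['orientation'],s['force'])
for n in ("top","scene"):
    cv2.imwrite(f"pics/{n}0.png",capture(n)[:,:,::-1])
    c=calibration(n);print(n,c)
print(calibration("wrist"))
E
```

```text
pics
0.0 [198.90000041 538.83266502 213.63365741] [[ 3.46442302e-01 -1.01028418e-03 -9.38070738e-01]
 [ 9.38069478e-01 -1.58846571e-03  3.46443548e-01]
 [-1.84009964e-03 -9.99998228e-01  3.97405033e-04]] [ 0.5634877   0.61598939 -0.1703785 ]
top {'fx': 435.3338535096174, 'fy': 435.3338535096174, 'cx': 320.2038000866125, 'cy': 238.28572998365522, 'dist_coeffs': array([-0.03705836,  0.        ,  0.        ,  0.        ,  0.        ]), 'rvec': array([ 2.10394594, -2.06010613,  0.28132186]), 'tvec': array([-47.79225864, 593.22743901, 626.40912705])}
scene {'fx': 505.98467526312544, 'fy': 505.98467526312544, 'cx': 327.79512983770195, 'cy': 244.62757260945497, 'dist_coeffs': array([0.02489539, 0.        , 0.        , 0.        , 0.        ]), 'rvec': array([ 1.36547676,  1.98513479, -1.00105489]), 'tvec': array([ 232.79743168, -253.41976919, 1488.50030848])}
{'fx': 395.55322247351825, 'fy': 395.55322247351825, 'cx': 331.3845648830197, 'cy': 235.2207291472237, 'dist_coeffs': array([0.0123072, 0.       , 0.       , 0.       , 0.       ]), 'hand_eye': array([[ 9.99999769e-01,  1.58031780e-04,  6.61530730e-04,
         9.51863809e-01],
       [-6.04301751e-04, -2.39896545e-01,  9.70798271e-01,
        -1.70500764e+02],
       [ 3.12115915e-04, -9.70798446e-01, -2.39896394e-01,
         6.73660072e+01],
       [ 0.00000000e+00,  0.00000000e+00,  0.00000000e+00,
         1.00000000e+00]])}
```

View pics/top0.png

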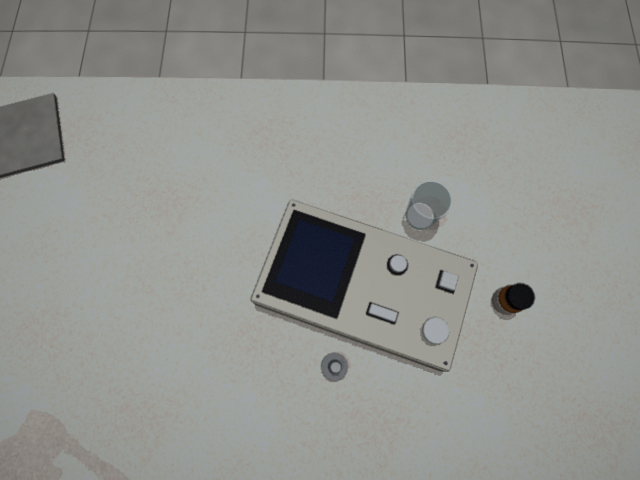

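View pics/scene0.png

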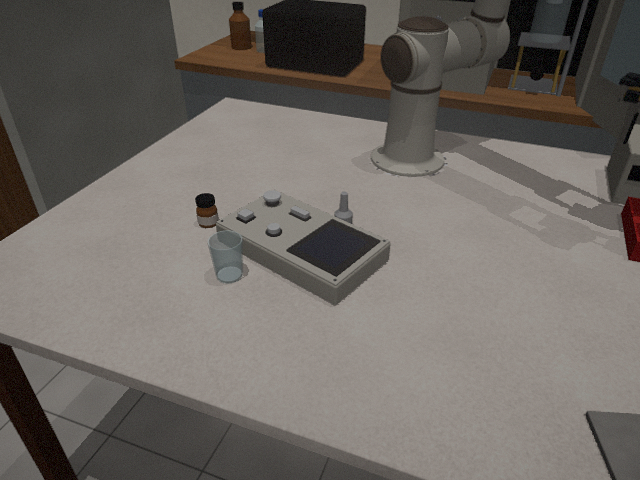

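The top view shows the power bar at about (382,313), the light square at (448,281), the start round at (398,264) and the stop mushroom at (435,331). The horn is at (335,367), the jar at (517,297) and the beaker at (427,207). The scene view agrees with this layout.

```bash
cat > h.py <<'E'
from plant import *
import cv2, numpy as np
from scipy.optimize import least_squares
def ray(name,px):
    c=calibration(name);K=np.array([[c['fx'],0,c['cx']],[0,c['fy'],c['cy']],[0,0,1]])
    u=cv2.undistortPoints(np.array([[px]],float),K,c['dist_coeffs'])[0,0]
    d=np.array([*u,1.])
    if name=="wrist":
        s=observe();R=np.array(s['orientation']);p=np.array(s['position']);H=c['hand_eye']
        return R@H[:3,3]+p, R@H[:3,:3]@d
    R=cv2.Rodrigues(c['rvec'])[0];return -R.T@c['tvec'],R.T@d
def at(name,px,z):
    o,d=ray(name,px);return o+d*(z-o[2])/d[2]
def fit(W,L):  # console pose from local->world xy
    f=lambda p:((np.array([[np.cos(p[2]),-np.sin(p[2])],[np.sin(p[2]),np.cos(p[2])]])@L.T).T+p[:2]-W).ravel()
    return min((least_squares(f,[*W.mean(0),a]) for a in (-2,0,2)),key=lambda r:r.cost)
E
python3 - <<'E'
from h import *
P={'power':(382,312,71),'light':(449,280,71),'start':(399,263,71),'stop':(435,330,79)}
W=np.array([at('top',v[:2],v[2]) for v in P.values()])
for k,w in zip(P,W):print(k,w.round(1))
L=np.array([[-42,-40],[42,-125],[42,-40],[-42,-125]])
r=fit(W[:,:2],L);print(r.x,r.fun.round(1))
for n,p,z in (('beaker rim',(432,197),90),('jar',(519,295),70),('horn',(335,367),85)):print(n,at('top',p,z).round(1))
S={'power':(300,212),'light':(246,214),'start':(274,229),'stop':(272,196)}
for k,v in S.items():print(k,at('scene',v,P[k][2]).round(1))
E
```

```text
power [ 478.4 -134.8   71. ]
light [ 531.4 -243.6   71. ]
start [ 557.6 -163.7   71. ]
stop [ 451.5 -215.2   79. ]
[ 5.31670540e+02 -1.11367642e+02 -3.32573172e-01] [ 0.5 -0.6 -0.8  0.4  0.7  0.8 -0.4 -0.6]
beaker rim [ 665.5 -217.6   90. ]
jar [ 509.3 -356.1   70. ]
horn [394.  -61.4  85. ]
power [ 489.6 -130.9   71. ]
light [ 540.5 -236.7   71. ]
start [ 570.6 -155.2   71. ]
stop [ 462.3 -211.4   79. ]
```

>>> {"name": "apply_moves", "arguments": {"moves": [[[0,-33,0,-31,0,0,0],[0,-33,0,-31,0,0,0],[0,-33,0,-31,0,0,0],[0,-33,0,-31,0,0,0],[0,-33,0,-31,0,0,0],[0,-33,0,-31,0,0,0],[0,-33,0,-31,0,0,0],[0,-33,0,-31,0,0,0]]]}}

```text
t: 0.9
position: [341.0, 196.7, 209.7]
orientation: [[0.336, -0.005, -0.942], [0.942, -0.005, 0.336], [-0.006, -1.0, 0.003]]
force: [1.5, -0.3, -0.6]
gripper_width: 0.327
```

>>> {"name": "apply_moves", "arguments": {"moves": [[[0,-35,0,-32,0,0,0],[0,-35,0,-32,0,0,0],[0,-35,0,-32,0,0,0],[0,-35,0,-32,0,0,0],[0,-35,10,-32,0,0,0],[0,-35,20,-32,0,0,0],[0,-30,20,-25,0,0,0],[0,-20,10,-15,0,0,0]]]}}

```text
t: 1.7
position: [473.8, -140.1, 150.9]
orientation: [[0.34, 0.001, -0.94], [0.94, -0.006, 0.34], [-0.005, -1.0, -0.003]]
force: [0.0, 0.5, -0.3]
gripper_width: 0.006
```

Run:
```python
from h import *
s=observe();print(s['t'],s['position'].round(1),s['orientation'].round(4),s['gripper_width'],s['q'].round(2),s['force'])
cv2.imwrite("pics/w1.png",capture("wrist")[:,:,::-1])
```

```text
1.7 [ 473.8 -140.1  150.9] [[ 0.3401  0.0014 -0.9404]
 [ 0.9404 -0.0056  0.3401]
 [-0.0048 -1.     -0.0032]] 0.005896161143331328 [-0.53  0.    1.89 -0.    1.24 -1.75] [ 0.03808615  0.51327114 -0.32365128]
```

View pics/w1.png

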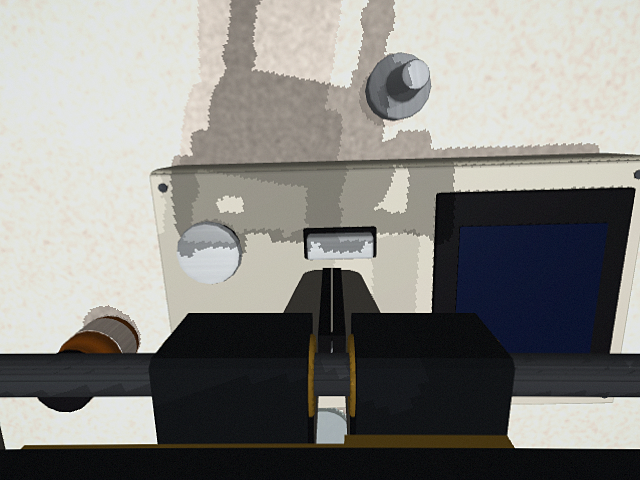

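The wrist view shows the bar key cap centred near (341,246), the mushroom at (209,253), and the closed fingertips at about (333,272).

Run:
```python
from h import *
print(at('wrist',(341,246),71).round(1),at('wrist',(209,252),79).round(1))
print([at('wrist',p,71).round(1) for p in((307,246),(375,246),(341,234),(341,259))])
im=cv2.imread('pics/w1.png')[180:340,150:450];cv2.imwrite('pics/w1c.png',cv2.resize(im,None,fx=2.6,fy=2.6,interpolation=cv2.INTER_CUBIC))
```

```text
[ 477.8 -136.7   71. ] [ 450.9 -216.4   79. ]
[array([ 470.3, -157.6,   71. ]), array([ 485.4, -115.8,   71. ]), array([ 470.2, -134. ,   71. ]), array([ 486.2, -139.7,   71. ])]
```

View pics/w1c.png

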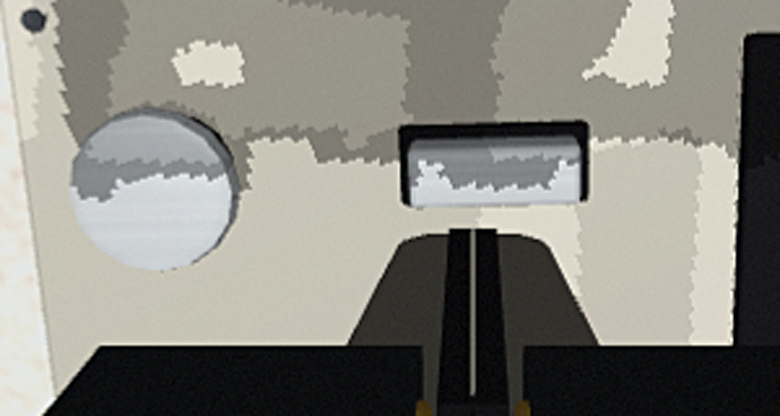

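The wrist and top cameras agree within 2 mm, and the cap size comes out right. Next I descend over the power key.

>>> {"name": "apply_moves", "arguments": {"moves": [[[0,5,25,-2.5,0,0,0],[0,0,25,0,0,0,0],[0,0,15,0,0,0,0],[0,0,5,0,0,0,0],[0,0,0,0,0,0,0]]]}}

```text
t: 2.25
position: [476.9, -140.4, 76.0]
orientation: [[0.346, -0.002, -0.938], [0.938, -0.005, 0.346], [-0.006, -1.0, 0.0]]
force: [1.0, -0.4, 0.0]
gripper_width: 0.005
```

>>> {"name": "apply_moves", "arguments": {"moves": [[[0,4,0,0.5,0,0,0],[0,0,3,0,0,0,0],[0,0,2,0,0,0,0],[0,0,2,0,0,0,0],[0,0,0,0,0,0,0]]]}}

```text
t: 2.75
position: [480.0, -136.7, 71.7]
orientation: [[0.345, 0.003, -0.939], [0.939, -0.008, 0.345], [-0.007, -1.0, -0.005]]
force: [-0.2, -0.5, -0.7]
gripper_width: 0.008
```

>>> {"name": "apply_moves", "arguments": {"moves": [[[0,0,2,1,0,0,0],[0,0,2,0,0,0,0],[0,0,2,0,0,0,0],[0,0,0,0,0,0,0]]]}}

```text
t: 3.15
position: [479.9, -136.8, 66.3]
orientation: [[0.345, 0.005, -0.939], [0.939, -0.009, 0.345], [-0.007, -1.0, -0.007]]
force: [0.8, -0.2, 0.1]
gripper_width: 0.002
```

>>> {"name": "apply_moves", "arguments": {"moves": [[[0,0,2,0,0,0,0],[0,0,2,0,0,0,0]]]}}

```text
t: 3.35
position: [480.0, -136.8, 62.4]
orientation: [[0.345, 0.005, -0.939], [0.939, -0.009, 0.345], [-0.007, -1.0, -0.007]]
force: [-0.3, 1.3, 6.5]
gripper_width: 0.005
```

6.5 N at z = 62.4 means the power key is at its stop and on the cushion. I lift and go to the light key.

>>> {"name": "apply_moves", "arguments": {"moves": [[[0,0,-20,0,0,0,0],[0,0,-40,0,0,0,0],[0,-24,-10,-25,0,0,0],[0,-24,0,-25,0,0,0],[0,-22,0,-23,0,0,0],[0,-12,0,-12,0,0,0],[0,0,0,0,0,0,0]]]}}

```text
t: 4.05
position: [531.3, -245.5, 133.0]
orientation: [[0.343, 0.002, -0.939], [0.939, -0.009, 0.343], [-0.007, -1.0, -0.004]]
force: [0.7, -0.1, 0.3]
gripper_width: 0.003
```

Run:
```python
from h import *
s=observe();print(s['t'],s['position'].round(1),s['orientation'].round(4))
im=capture("wrist")[:,:,::-1]
cv2.imwrite("pics/w2.png",im)
```

```text
4.05 [ 531.3 -245.5  133. ] [[ 0.3434  0.0016 -0.9392]
 [ 0.9391 -0.0085  0.3434]
 [-0.0075 -1.     -0.0044]]
```

View pics/w2.png

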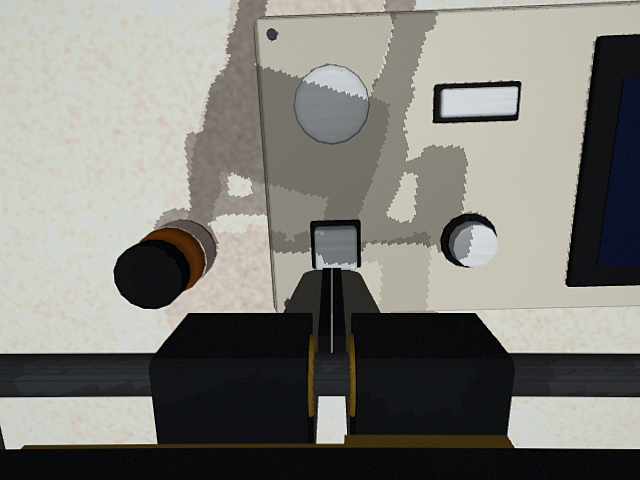

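The wrist view shows the power key now low in its frame. The square key is centred at about column 336, directly under the fingertips, and start is at (475,246).

>>> {"name": "apply_moves", "arguments": {"moves": [[[0,2,25,0,0,0,0],[0,0,20,0,0,0,0],[0,0,10,0,0,0,0],[0,0,0,0,0,0,0]]]}}

```text
t: 4.5
position: [530.0, -238.9, 75.5]
orientation: [[0.341, -0.001, -0.94], [0.94, -0.006, 0.341], [-0.006, -1.0, -0.001]]
force: [0.5, 0.6, 0.2]
gripper_width: 0.004
```

Run:
```python
from h import *
s=observe();p=np.array([531.3,-245.5,133.0]);R=np.array([[.3434,.0016,-.9392],[.9391,-.0085,.3434],[-.0075,-1,-.0044]])
import h
h.observe=lambda:{'position':p,'orientation':R}
for n,q,z in(('light',(336,245),71),('start',(475,246),71),('stop',(331,104),79),('power',(480,102),63),('jar',(152,274),70)):print(n,at('wrist',q,z).round(1))
print(s['position'],s['force'])
```

```text
light [ 529.2 -241.    71. ]
start [ 558.6 -162.    71. ]
stop [ 452. -216.   79.]
power [ 479.4 -135.1   63. ]
jar [ 507.9 -355.4   70. ]
[ 530.0032361  -238.91814586   75.47055974] [0.54432413 0.55538124 0.18499045]
```

>>> {"name": "apply_moves", "arguments": {"moves": [[[0,-3,0,-1.5,0,0,0],[0,0,3,0,0,0,0],[0,0,3,0,0,0,0],[0,0,3,0,0,0,0],[0,0,2,0,0,0,0]]]}}

```text
t: 5.0
position: [531.6, -242.4, 67.1]
orientation: [[0.34, 0.002, -0.94], [0.94, -0.008, 0.34], [-0.007, -1.0, -0.004]]
force: [-1.0, 1.8, 1.6]
gripper_width: 0.003
```

>>> {"name": "apply_moves", "arguments": {"moves": [[[0,0,2,0,0,0,0],[0,0,2,0,0,0,0],[0,0,1,0,0,0,0]]]}}

```text
t: 5.3
position: [531.6, -242.4, 62.4]
orientation: [[0.34, 0.002, -0.94], [0.94, -0.007, 0.34], [-0.006, -1.0, -0.004]]
force: [-2.3, 1.5, 5.2]
gripper_width: 0.003
```

The light key is at its stop too, with 5.2 N on the cushion. Next is the start key.

>>> {"name": "apply_moves", "arguments": {"moves": [[[0,0,-20,0,0,0,0],[0,0,-35,0,0,0,0],[0,30,0,1,0,0,0],[0,30,0,1,0,0,0],[0,24,0,0,0,0,0],[0,0,0,0,0,0,0]]]}}

```text
t: 5.9
position: [560.4, -162.0, 118.5]
orientation: [[0.343, 0.006, -0.939], [0.939, -0.01, 0.343], [-0.007, -1.0, -0.009]]
force: [0.0, -0.4, 0.1]
gripper_width: 0.005
```

Run:
```python
from h import *
s=observe();print(s['t'],s['position'].round(1),s['orientation'].round(4))
im=capture("wrist")[:,:,::-1]
cv2.imwrite("pics/w3.png",im)
```

```text
5.9 [ 560.4 -162.   118.5] [[ 0.3431  0.0062 -0.9393]
 [ 0.9393 -0.0097  0.343 ]
 [-0.007  -0.9999 -0.0092]]
```

View pics/w3.png

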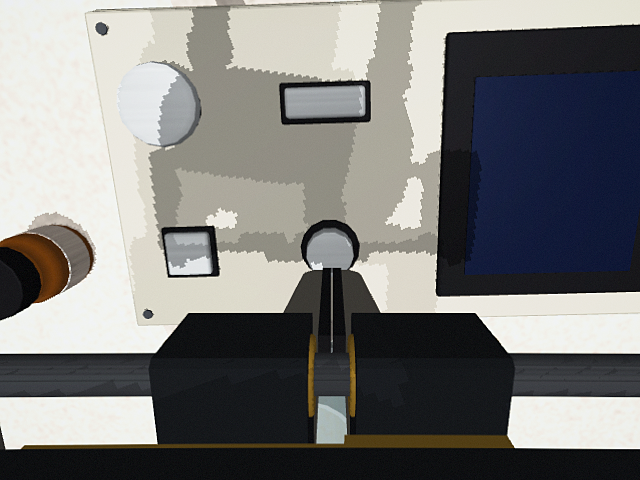

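Power and light both sit low in their frames, and the start key at column 331 is under the fingertips.

>>> {"name": "apply_moves", "arguments": {"moves": [[[0,0,20,1,0,0,0],[0,0,15,0,0,0,0],[0,0,6,0,0,0,0],[0,0,0,0,0,0,0]]]}}

```text
t: 6.35
position: [559.2, -167.2, 75.8]
orientation: [[0.346, 0.007, -0.938], [0.938, -0.013, 0.345], [-0.01, -1.0, -0.011]]
force: [0.1, -0.3, -0.7]
gripper_width: 0.009
```

>>> {"name": "apply_moves", "arguments": {"moves": [[[0,4,0,2,0,0,0],[0,0,3,0,0,0,0],[0,0,3,0,0,0,0],[0,0,3,0,0,0,0],[0,0,3,0,0,0,0],[0,0,1,0,0,0,0],[0,0,0,0,0,0,0]]]}}

```text
t: 7.05
position: [559.5, -164.0, 64.3]
orientation: [[0.346, 0.008, -0.938], [0.938, -0.014, 0.346], [-0.01, -1.0, -0.013]]
force: [-1.0, 1.3, 2.7]
gripper_width: 0.007
```

>>> {"name": "apply_moves", "arguments": {"moves": [[[0,0,1.5,0,0,0,0],[0,0,0,0,0,0,0]]]}}

```text
t: 7.25
position: [559.6, -164.0, 63.3]
orientation: [[0.346, 0.008, -0.938], [0.938, -0.014, 0.346], [-0.011, -1.0, -0.013]]
force: [-2.5, 1.2, 4.5]
gripper_width: 0.006
```

The start key is at its stop with 4.5 N. I lift straight up and move back clear so the keys can be seen.

>>> {"name": "apply_moves", "arguments": {"moves": [[[0,0,-10,0,0,0,0],[0,0,-40,0,0,0,0],[0,0,-45,0,0,0,0],[0,20,-30,0,0,0,0],[0,40,0,0,0,0,0],[0,40,0,0,0,0,0],[0,0,0,0,0,0,0],[0,0,0,0,0,0,0]]]}}

```text
t: 8.05
position: [596.7, -66.8, 196.8]
orientation: [[0.349, 0.018, -0.937], [0.937, -0.016, 0.348], [-0.009, -1.0, -0.023]]
force: [-0.0, -0.7, 0.5]
gripper_width: 0.004
```

Run:
```python
from h import *
s=observe();print(s['t'],s['position'].round(1),s['force'].round(1))
w=capture("wrist")[:,:,::-1];sc=capture("scene")[:,:,::-1]
c=cv2.resize(sc[170:300,170:400],(640,362),interpolation=cv2.INTER_CUBIC)
cv2.imwrite("pics/w4.png",cv2.resize(np.vstack([w[:400],c]),(500,595)))
```

```text
8.05 [596.7 -66.8 196.8] [-0.  -0.7  0.5]
```

View pics/w4.png

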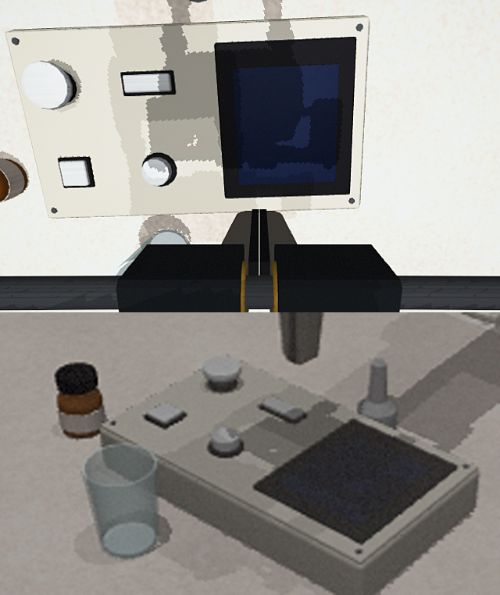

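The view shows power and light low in their frames, start sprung back proud, stop up, and the beaker, jar and probe tip standing. The arm is clear at z ≈ 197 mm.

```bash
python3 -c "
from plant import *
print(hand_in())"
```

```text
the job is handed in; nothing more can be done
None
```

I pressed the power key and then the light key down to their stops, then tapped the start key and let it spring back. I handed the job in at about 8 s; the hand-in reports no verdict.

- **Forces:** the readings at the end of each press were 6.5 N for power, 5.2 N for light and 4.5 N for start, against the 20 N limit. The fingertips were at about z = 62–63 mm, which matches a full 8 mm of travel.
- **Last pictures (wrist and scene cameras):** power and light sit low in their frames, start is back up, and stop is up and was never approached. The beaker, jar and probe tip are standing and were not touched. I checked their positions only by eye at the end. The arm was clear of everything at z ≈ 197 mm.
- **Disagreement:** my first rough picks in the scene picture put the keys about 8–16 mm from the top-camera positions. The wrist camera agreed with the top camera to within about 3 mm, so I worked from those two.

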